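Set out the stamping place at the laundry counter

TASK

Set out the stamping place for the next shift with the things that lie along the front of the counter (the similar tin and note block at the back are not meant). Lay the ink pad in front of the yellow ticket pad on the counter, on the robot's side, its middle level with the ticket pad's middle, their long sides parallel and about 4 cm between the two; stand the rubber stamp upright in the middle of the ink pad; lay the sticky-note block in the middle of the ticket pad, square with it; and set the round pin tin upright on the counter midway between the ink pad and the desk bell. The ticket pad and the bell stay where they are, and do not disturb the receipt roll, the thread spool or the chalk.

Things in the scene. Friction and masses are not known exactly. Their poses are not given: they have to be found in the camera images.
- ink_pad: ink pad, loose: flat closed tin, dark blue top and white base, 58 x 92 x 17 mm, 70 g, starts lying flat on the counter. Origin: centre of its underside; x along its short (58 mm) side, y along its long (92 mm) side, z up. Grasp across the short side. The flat top (17 mm up) carries the stamp.
- rubber_stamp: rubber stamp, loose: black knob on a small wooden foot, 67 mm high, 50 g, starts standing upright. Origin: centre of its underside, z up. Foot 26 (x) x 40 (y) x 18 mm; above it a thin stem (16 mm) to 36 mm height, then the round knob, 26 mm across, from 36 to 67 mm height. Grasp the knob.
- pin_tin: pin tin, loose: low round closed tin, teal lid on a white base, 60 mm across, 21 mm high, 50 g, starts upright. Origin: centre of its underside, z up. Not the similar one lying at the back of the counter near the wall. Grasp round the rim (the lid from 8 to 20 mm height).
- sticky_block: sticky-note block, loose: yellow square block, 51 x 51 x 18 mm, 30 g, starts lying flat on the front half of the counter (not the similar one at the back near the wall). Origin: centre of its underside; x and y along its sides, z up.
- ticket_pad: ticket pad, fixed to the counter: long flat yellow pad, 131 x 69 x 12 mm, lying crosswise to the robot. Origin: centre of its underside; x along its long (131 mm) side and to the robot's left, y along its short (69 mm) side and towards the robot, z up. An ink pad laid centred in front of it with a 40 mm gap has its centre 103.5 mm along +y.
- desk_bell: desk bell, fixed to the counter: white dome on a black base, 84 mm across, 52 mm high. Origin: centre of its underside, z up. It stands about 20 cm to the left or to the right of the place in front of the ticket pad where the ink pad goes, a little nearer the robot; the receipt roll stands on the other side. Midway between means half-way from the ink pad's centre to the bell's centre.
- receipt_roll: bystander, loose: white paper roll standing on end, 60 mm across, 57 mm high; origin: centre of its underside. Leave it (a second one at the back is fixed). Near it a fixed receipt printer, 158 mm high, stands round about x = 0.59, y = 0: carry things over it or round its front.
- thread_spool: bystander, loose: white thread spool standing on end, 29 mm across, 47 mm high; origin: centre of its underside. Leave it.
- tailor_chalk: bystander, loose: pink flat triangular piece of chalk, 40 x 44 x 8 mm; origin: centre of its underside. Leave it.
Mind the look-alikes: they are no part of the job. Of the things shaped like the pin_tin, the teal one is meant.

How it is judged:
By the outcome, as a careful person would: the job done as asked, in the order asked, and still so for the second after the job is handed in, with the robot touching nothing.
It also fails if it takes over 120 s, if anything falls off the work surface, if the arm or the gripper's body presses on something with over 40 N, if the wrist force passes 120 N, or if a joint passes its speed limit or range.

ROBOT

A 6-joint arm with a two-finger parallel gripper is mounted at the origin on a cart in front of the work surface, level with it; the furniture and walls round the work are solid. World frame = base frame: x ahead of the robot, y to its left, z up, the work surface at z = 0. Lengths are in m, angles in rad, forces in N, time in s.
With the tool pointing down it reaches from about 0.4 to 0.925 m from the base axis. Payload 3.4 kg.
Tool frame: the origin (TCP) lies midway between the tips of the shut fingers; the grasp point (between the pads) lies robot.grasp_offset behind it (robot.grasp_offset is the distance from the TCP to the grasp point, in m); z points along the fingers, y is the line along which they close (so a half turn about z gives the same grasp; the last joint's range is limited). The gripper opens to 85 mm and grips with 20 to 120 N. Pads are 22 mm wide; open, the fingers measure 114 mm over their backs; the gripper's body (76 mm by 85 mm) begins 54 mm behind the grasp point. The pads swing forward as they close: fully open they stand 13 mm farther back than shut.
Start: joints at [1.101, 0.307, 1.506, -0, 1.328, -0.073], TCP at [0.222, 0.53, 0.231] pointing down, gripper open.
Joint ranges: [-3.12, 3.12], [-1.05, 2.28], [0.14, 2.33], [-1.42, 4.57], [0.1, 2.73], [-2.68, 2.68]. Speed limits (rad/s): [2.57, 2.57, 3.14, 3.14, 3.14, 3.14].

INTERFACE

Orientations are given as a unit quaternion [x, y, z, w].
In Python, from workcell import robot gives the robot as it stands. Calls block until the motion is done:
- robot.move_pose(position, orientation): joint-space move of the TCP to a pose.
- robot.servo_line(position, attitude=None, max_speed=0.15, until_force=None): straight line of the TCP; attitude=None keeps the orientation; max_speed is the mean speed in m/s. With until_force (N) it stops when the force on the tool has changed by that much, and returns True; else False.
- robot.move_joints(angles): joint-space move.
- robot.command_gripper(opening): finger opening in m; the grip force is fixed at half the most; returns when the fingers have stopped.
- robot.dwell(seconds).
- robot.solve_ik(position, orientation): joint angles nearest the present ones, or None.
- robot.read_state(): the state.
- robot.get_image(name): name is "side" or "top" or "wrist"; returns a dict with "color" (420x560x3 uint8, blue, green, red), "z_map" (420x560 float32, m along the optical axis (not along the pixel's ray), 0 where there is no reading), "mtx" (3x3 intrinsics, pixels), "R" (3x3) and "t" (3): a world point X has camera coordinates R X + t. Camera axes: x right, y down, z forward; pixel columns grow to the right and rows downward; lengths in m; the calibration is good to about 2 mm. A picture is of the moment at which its call begins.
A pose or a line that the arm cannot do raises robot.PlanningError and nothing moves.
- robot.sign_off(): hands the job in; it is judged then, once.
The state is a dict: "time": time; "joint_pos": joint angles; "qvel": joint speeds; "tau": joint torques, N m; "ee_pos": TCP position; "eef_rot": TCP orientation; "contact_force": force on the tool from outside, world axes, zero at the start; "torque": the same for the moment, N m; "opening": finger opening in m; "gripper_force": force on a finger pad.
Only numpy, scipy, OpenCV 4.12 (cv2) and the standard library are available. Lean on these libraries where they do the work, as an engineer would, in place of code of your own. Each camera call takes 0.05 s, during which the arm holds its last target. There are 200 camera calls.

## Working session

There is one attempt and no reset: what is moved stays moved. The work goes in short steps, each a Python script; the robot and the scene stay as the last script left them, time stands still between calls to the robot, and variables do not carry over. Pictures are saved under pics/ and viewed, at most 14 in all, crops included, and the job is handed in when it is done.

```bash
mkdir -p pics; ls
python3 - <<'E'
from workcell import robot
import cv2,numpy as np
for n in("top","side"):
    im=robot.get_image(n);cv2.imwrite(f"pics/{n}0.png",im["color"]);np.savez(f"{n}0.npz",**im)
    print(n,im["mtx"].tolist(),(-im["R"].T@im["t"]).round(3),im["R"].round(2).tolist())
print(robot.grasp_offset,robot.read_state())
E
```

```text
pics
top [[408.2244203805656, 0.0, 277.94620599711186], [0.0, 408.2244203805656, 212.4813271612376], [0.0, 0.0, 1.0]] [0.468 0.103 1.23 ] [[0.0, -1.0, -0.02], [-1.0, 0.0, -0.08], [0.08, 0.02, -1.0]]
side [[485.0399339454861, 0.0, 284.65471499699703], [0.0, 485.0399339454861, 211.21060438426366], [0.0, 0.0, 1.0]] [0.552 1.262 0.653] [[-1.0, -0.03, 0.02], [-0.03, 0.48, -0.87], [0.01, -0.87, -0.48]]
0.0187 {'time': 0.1, 'joint_pos': array([ 1.10049399e+00,  3.07470332e-01,  1.50753123e+00, -1.46694566e-05,
        1.32840640e+00, -7.34791175e-02]), 'qvel': array([ 0.00154255, -0.00095008, -0.00301141, -0.00237728,  0.0016524 ,
       -0.00033936]), 'tau': array([ 1.01742182e-03, -4.58530855e+01, -2.52609068e+01, -2.07219923e-04,
        5.59631560e-03, -2.16206615e-05]), 'ee_pos': array([0.22196525, 0.52975484, 0.23049346]), 'eef_rot': array([ 1.97110539e-01,  9.80380850e-01, -8.76223756e-04, -2.36896392e-04]), 'contact_force': array([ 0.10864404,  0.71578851, -0.1431853 ]), 'torque': array([ 0.03950183,  0.02209075, -0.00311555]), 'gripper_force': 0.0, 'opening': 0.08546874038978101}
```

View pics/top0.png

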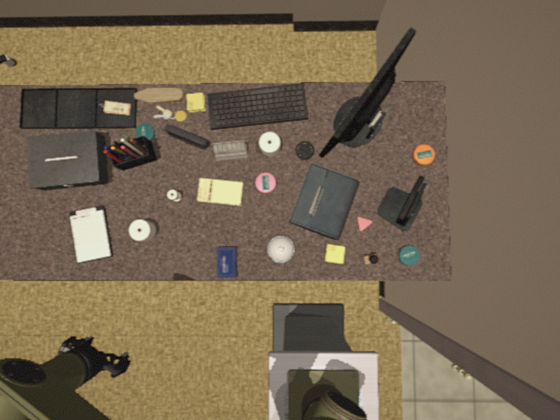

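View pics/side0.png

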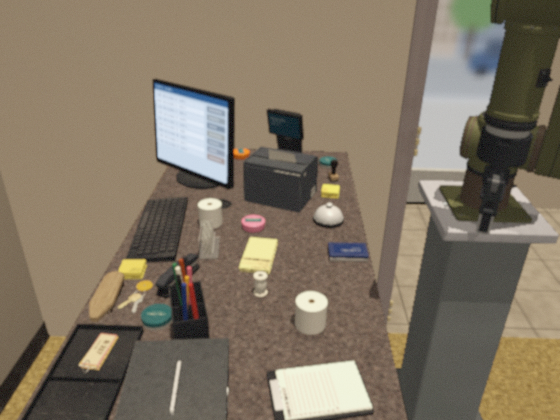

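The top view shows the ticket pad at (220,192), ink pad (227,262), bell (281,249), sticky block (335,254), stamp (372,259), teal tin (410,256), roll (142,230), spool (174,195) and chalk (365,223). The side view agrees with this layout: bell at (328,215), ink pad (348,251).

```bash
cat > h.py <<'E'
from workcell import robot
import cv2,numpy as np
def cast(im,px,z):
    px=np.atleast_2d(np.asarray(px,float))
    d=np.c_[px,np.ones(len(px))]@np.linalg.inv(im["mtx"]).T@im["R"]
    c=-im["R"].T@im["t"]; return c+d*((z-c[2])/d[:,2])[:,None]
def proj(im,X):
    p=im["mtx"]@(im["R"]@np.asarray(X,float)+im["t"]); return p[:2]/p[2]
# HSV ranges and top height
OBJ=dict(ink=((105,80,30),(130,255,255),.017),yellow=((22,60,120),(35,255,255),.018),ticket=((22,40,120),(35,255,255),.012),
 teal=((80,80,30),(100,255,255),.021),chalk=((0,60,120),(8,255,255),.008),white=((0,0,140),(180,60,255),.05))
def cloud(im):
    v,u=np.mgrid[:420,:560]; z=im["z_map"]
    p=np.stack([u*z,v*z,z],-1)@np.linalg.inv(im["mtx"]).T
    P=(p-im["t"])@im["R"]; P[z==0]=np.nan; return P
def find(im,name,z=None,amin=40):
    lo,hi,h=OBJ[name]; z=h if z is None else z
    m=cv2.inRange(cv2.cvtColor(im["color"],cv2.COLOR_BGR2HSV),lo,hi)
    m=cv2.morphologyEx(m,cv2.MORPH_CLOSE,np.ones((5,5)))
    out=[]
    for c in cv2.findContours(m,cv2.RETR_EXTERNAL,cv2.CHAIN_APPROX_NONE)[0]:
        if cv2.contourArea(c)<amin: continue
        w=(cast(im,c[:,0],z)[:,:2]*1000).astype(np.float32)
        (x,y),(a,b),t=cv2.minAreaRect(w)
        if a<b: a,b,t=b,a,t+90     # t: direction of the long side in world, deg
        out.append((c[:,0].mean(0).round(),round(x,1),round(y,1),round(a,1),round(b,1),round((t+90)%180-90,1)))
    return out
def quat(c):   # tool down, closing direction at angle c (deg) in world
    p=np.radians((c+90)/2); return np.array([np.cos(p),np.sin(p),0,0])
def best(pos,c):  # choose the half turn with the smaller last joint
    s=[(abs(j[5]),q) for q in (quat(c),quat(c+180)) if (j:=robot.solve_ik(pos,q)) is not None]
    return min(s,key=lambda a:a[0])[1]
def go(x,y,z,c): 
    p=np.array([x,y,z]); robot.move_pose(p,best(p,c))
def snap(n):
    im=robot.get_image("wrist"); cv2.imwrite(f"pics/{n}.png",im["color"]); np.savez(n+".npz",**im); return im
E
python3 - <<'E'
from h import *
im=dict(np.load("top0.npz"))
for n in OBJ:
    for o in find(im,n):
        if o[1]>250 and o[1]<900 : print(n,*o)
P=cloud(im)
for n,(u,v) in dict(bell=(281,249),roll=(142,230),spool=(174,195),printer=(325,201),stamp=(372,259),ink=(227,262),tkt=(220,192)).items():
    r=16
    Q=P[v-r:v+r+1,u-r:u+r+1].reshape(-1,3); Q=Q[Q[:,2]>.03]
    print(n,P[v,u].round(3),len(Q), Q.min(0).round(3) if len(Q) else'',Q.max(0).round(3) if len(Q) else '')
E
```

```text
ink [227. 262.] 417.0 283.0 85.7 50.6 0.5
yellow [335. 254.] 440.5 -37.0 57.6 55.0 82.9
yellow [220. 191.] 626.3 305.7 135.7 74.1 84.1
yellow [172. 114.] 865.7 459.7 93.0 26.4 74.9
yellow [118. 107.] 886.5 620.1 39.1 23.7 80.6
ticket [335. 254.] 440.4 -37.7 57.9 55.3 82.9
ticket [173. 195.] 614.0 449.8 39.9 31.5 19.4
ticket [220. 191.] 627.1 306.7 136.4 74.5 84.1
ticket [171. 114.] 867.6 461.4 93.4 26.5 74.9
ticket [116. 107.] 888.8 630.2 67.8 28.1 76.5
teal [409. 255.] 437.0 -251.7 54.8 52.1 44.4
teal [145. 132.] 812.5 534.7 55.6 43.2 75.6
chalk [363. 223.] 529.7 -127.4 44.8 44.6 -0.8
white [280. 249.] 454.8 123.5 75.9 75.3 -29.9
white [139. 230.] 510.6 534.8 64.9 61.2 -90.0
white [ 89. 235.] 498.5 680.7 151.0 101.2 11.3
white [173. 195.] 609.3 436.4 42.1 30.9 45.5
white [265. 183.] 645.3 170.9 47.6 37.9 21.7
white [ 61. 158.] 722.7 774.1 96.2 8.7 -84.2
white [229. 150.] 744.7 273.0 94.7 52.4 -84.3
white [269. 142.] 767.9 156.4 64.2 63.2 26.1
white [164. 116.] 851.0 470.5 63.1 18.2 89.6
white [115. 107.] 876.6 616.6 69.0 24.5 81.4
bell [0.454 0.121 0.052] 322 [0.425 0.095 0.03 ] [0.486 0.154 0.06 ]
roll [0.509 0.523 0.058] 390 [0.48  0.503 0.03 ] [0.539 0.562 0.062]
spool [0.612 0.434 0.049] 75 [0.6  0.43 0.03] [0.627 0.457 0.05 ]
printer [0.584 0.001 0.132] 1081 [ 0.541 -0.043  0.122] [0.629 0.045 0.16 ]
stamp [ 0.427 -0.136  0.067] 70 [ 0.415 -0.152  0.048] [ 0.438 -0.128  0.07 ]
ink [0.415 0.282 0.016] 0  
tkt [0.625 0.306 0.008] 0
```

Sizes and heights match the given ones. I'll refine the poses with the wrist camera.

Run:
```python
from h import *
for n,p in dict(w1=(.46,.28,.33),w2=(.46,-.06,.33)).items():
    go(*p,90); im=snap(n); print(n,(-im["R"].T@im["t"]).round(3),robot.read_state()["time"])
    for k in OBJ:
        for o in find(im,k,amin=300): print(k,*o)
a,b=cv2.imread("pics/w1.png"),cv2.imread("pics/w2.png")
cv2.imwrite("pics/w12.png",cv2.resize(np.hstack([a,b]),(800,300),interpolation=cv2.INTER_AREA))
```

```text
w1 [0.387 0.282 0.471] 1.5
ink [278. 121.] 414.9 286.6 90.5 57.0 1.2
yellow [293. 272.] 620.5 308.7 129.0 73.7 84.0
yellow [ 26. 140.] 438.2 -30.3 63.8 53.4 82.3
ticket [293. 272.] 623.6 309.0 130.7 74.7 84.0
ticket [ 26. 140.] 438.9 -34.4 64.7 54.1 82.3
white [191. 361.] 747.4 161.1 97.1 59.6 -12.9
white [271. 351.] 730.6 276.0 91.4 75.9 -84.5
white [478. 197.] 503.5 535.9 77.0 61.3 12.4
white [556. 187.] 492.3 623.4 128.7 9.9 12.7
white [152. 151.] 448.6 134.2 73.2 65.2 3.8
w2 [ 0.531 -0.058  0.472] 3.65
ink [ 19. 190.] 415.6 282.9 90.7 60.3 0.1
yellow [348. 298.] 232.5 -167.9 281.9 134.4 7.3
yellow [103. 276.] 277.0 186.2 323.4 180.2 89.5
yellow [258. 171.] 440.8 -36.5 52.3 51.3 -7.7
yellow [12. 28.] 611.5 245.9 57.3 28.9 -11.1
ticket [346. 299.] 228.5 -169.3 285.7 136.2 7.3
ticket [103. 276.] 273.6 189.5 327.7 182.6 89.5
ticket [258. 171.] 439.6 -36.2 53.0 52.0 -7.7
ticket [12. 26.] 612.5 250.0 58.0 29.3 -11.1
teal [424. 174.] 437.3 -249.8 61.3 58.8 48.5
teal [450.  45.] 588.7 -260.5 115.9 11.8 -27.7
chalk [325.  98.] 534.7 -119.2 44.7 39.3 -52.5
white [245. 361.] 167.2 -14.6 263.0 51.3 -89.8
white [379. 265.] 320.9 -199.4 81.4 30.5 -0.2
white [134. 159.] 459.8 109.9 73.3 72.7 -47.4
white [171.  39.] 593.4 54.6 89.4 29.3 -21.5
white [74.  5.] 624.0 153.8 43.5 12.4 -89.9
white [ 8. 26.] 606.6 227.7 48.1 19.3 -12.2
```

View pics/w12.png

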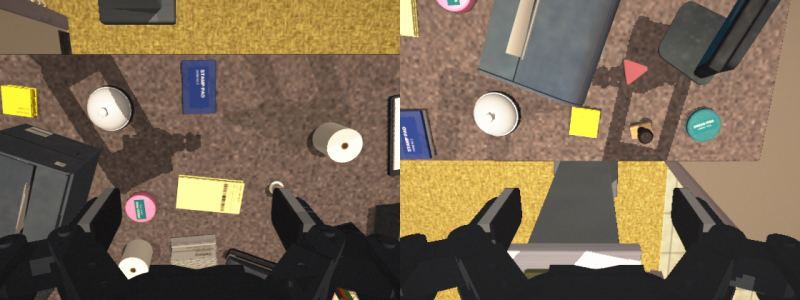

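The left half (w1) shows the ink pad at (198,87), ticket pad (210,195) and bell (109,108). The right half (w2) shows the sticky block (585,123), stamp (642,131), teal tin (704,124) and chalk (635,71). All agree with the top view. Bell from the two wrist rays is about (0.454, 0.123). Next is a close look at the ink pad, then the grasp.

```bash
cat >> h.py <<'E'
from scipy.spatial.transform import Rotation as Ro
def cam_off():
    im=robot.get_image("wrist"); s=robot.read_state()
    return Ro.from_quat(s["eef_rot"]).inv().apply(-im["R"].T@im["t"]-s["ee_pos"])
OFF=None
def look(x,y,c,n,z=.17):   # put the wrist camera above x,y
    global OFF
    if OFF is None: OFF=cam_off()
    opts=[]
    for cc in (c,c+180):
        q=quat(cc); p=np.array([x,y,z])-Ro.from_quat(q).apply(OFF)*[1,1,0]
        j=robot.solve_ik(p,q)
        if j is not None: opts.append((abs(j[5]),p,q))
    _,p,q=min(opts,key=lambda a:a[0]); robot.move_pose(p,q); return snap(n)
def near(im,name,x,y,tol=15,z=None):
    o=[o for o in find(im,name,z,300) if np.hypot(o[1]-x*1e3,o[2]-y*1e3)<tol]; print(name,*o); assert len(o)==1
    return o[0]
def grasp(x,y,c,z,opening=.085,up=.12):
    go(x,y,up,c); robot.command_gripper(opening); robot.servo_line([x,y,z],max_speed=.1)
    robot.command_gripper(0); s=robot.read_state(); print("grip",s["opening"],s["gripper_force"],s["contact_force"].round(1),s["ee_pos"].round(4))
    robot.servo_line([x,y,up],max_speed=.12)
E
python3 - <<'E'
from h import *
im=look(.415,.285,90,"ink1"); print(OFF,(-im["R"].T@im["t"]).round(3))
o=near(im,"ink",.415,.285)
im2=look(.6,.30,90,"tk1",.2)
t=near(im2,"ticket",.627,.307)
grasp(o[1]/1e3,o[2]/1e3,o[5]+90,0.001)
print(robot.read_state()["opening"],robot.read_state()["time"])
snap("inkheld")
E
```

```text
None [0.414 0.287 0.312]
ink (array([273.,  97.]), 415.1, 286.3, 90.5, 57.0, 1.5)
ticket (array([281., 131.]), 626.6, 308.7, 129.7, 69.4, 83.9)
grip 0.05634758988931003 63.47376823425293 [-0.2 -0.4  5.5] [0.4155 0.2865 0.002 ]
0.05638940247517355 10.8
```

```bash
cat >> h.py <<'E'
def place(x,y,c,z,opening=.085,up=.12):
    go(x,y,up,c); robot.servo_line([x,y,z+.012],max_speed=.12); hit=robot.servo_line([x,y,z],max_speed=.03,until_force=6)
    s=robot.read_state(); print("place",hit,s["ee_pos"].round(4),s["opening"]); robot.command_gripper(opening); robot.dwell(.2)
    robot.servo_line([x,y,up],max_speed=.12)
E
python3 - <<'E'
from h import *
place(.5237,.3195,174,.0015)
im=look(.5237,.3195,84,"ink2",.2)
o=near(im,"ink",.5237,.3195,25); t=near(im,"ticket",.6266,.3087,30)
im=look(.427,-.137,90,"st1",.17); cv2.imwrite("pics/a.png",np.hstack([cv2.imread("pics/ink2.png"),im["color"]])[::1,::1][:, :])
a=cv2.imread("pics/a.png"); cv2.imwrite("pics/a.png",cv2.resize(a,(800,300),interpolation=cv2.INTER_AREA))
P=cloud(im); k=P[P[...,2]>.06] ; k=k[(abs(k[:,0]-.427)<.04)&(abs(k[:,1]+.137)<.04)]; print(len(k),np.median(k,0),k.min(0),k.max(0),robot.read_state()["time"])
E
```

```text
place True [0.5238 0.3196 0.002 ] 0.05642255500972421
ink (array([273.,  96.]), 522.9, 320.7, 90.6, 56.7, 84.0)
ticket (array([273., 208.]), 625.1, 309.4, 129.6, 70.6, 84.0)
895 [ 0.4249155  -0.13996688  0.06406376] [ 0.41370958 -0.15153429  0.06001098] [ 0.43644217 -0.12848184  0.06737887] 18.9917
```

View pics/a.png

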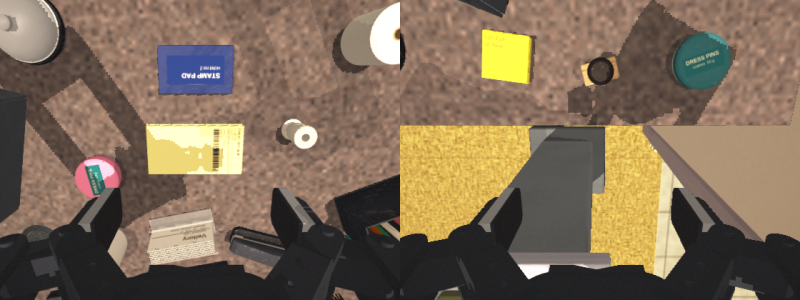

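The left half shows the ink pad placed parallel to the ticket pad at (195,69). The right half shows the stamp at (600,69), its foot slightly rotated and the knob clear of its neighbours. I'll measure the foot angle next.

Run:
```python
from h import *
im=dict(np.load("st1.npz")); im={k:v for k,v in im.items()}
OBJ["wood"]=((8,70,90),(25,255,255),.018)
hsv=cv2.cvtColor(im["color"],cv2.COLOR_BGR2HSV)
u,v=proj(im,[.425,-.14,.018]).astype(int); print(u,v)
c=np.zeros_like(im["color"]); c[v-50:v+50,u-50:u+50]=im["color"][v-50:v+50,u-50:u+50]
print(*find({**im,"color":c},"wood",None,60),sep="\n")
m=cv2.inRange(cv2.cvtColor(c,cv2.COLOR_BGR2HSV),(8,70,90),(25,255,255))
cv2.imwrite("pics/st_crop.png",cv2.resize(np.hstack([c[v-50:v+50,u-50:u+50],cv2.cvtColor(m,cv2.COLOR_GRAY2BGR)[v-50:v+50,u-50:u+50]]),None,fx=4,fy=4,interpolation=cv2.INTER_NEAREST))
```

```text
279 99
(array([277., 100.]), 424.5, -139.4, 81.0, 75.1, -89.9)
```

View pics/st_crop.png

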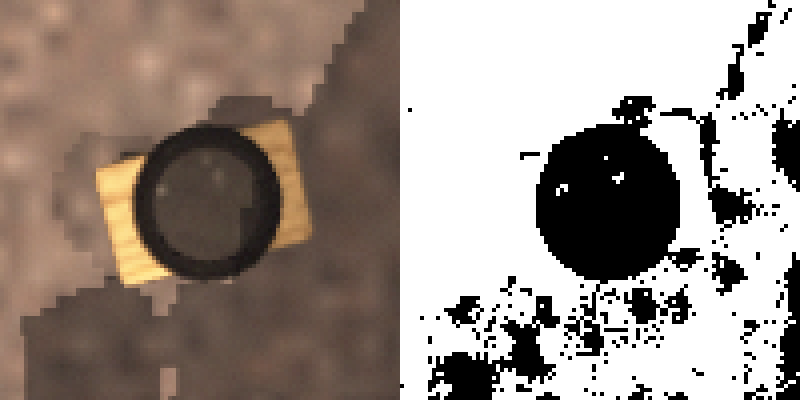

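The stamp's foot shows in the left half with corners near (97,170), (288,120), (312,240) and (128,285). The colour mask also takes in the counter, so I'll use the read-off corners.

Run:
```python
from h import *
im=dict(np.load("st1.npz"))
c=np.array([(97,170),(288,120),(312,240),(128,285)])/4+[229,49]
w=cast(im,c,.018)[:,:2]*1e3; d=(w[1]+w[2]-w[0]-w[3])/2; s=(w[2]+w[1]*-1+w[3]-w[0])/2
a=np.degrees(np.arctan2(d[1],d[0])); a=(a+360)%180
print(w.round(1),w.mean(0),np.linalg.norm(d),np.linalg.norm(s),a)
x,y=.425,-.1398
assert np.hypot(*(w.mean(0)/1e3-[x,y]))<.004
grasp(x,y,a,.034,up=.16)
robot.servo_line([x,y,.28])
go(.5229,.3205,.28,a-((a-84+90)%180-90))
im=snap("stheld"); print(robot.read_state()["opening"],robot.read_state()["time"])
```

```text
[[ 431.1 -119.5]
 [ 440.5 -156.8]
 [ 417.9 -162.1]
 [ 409.1 -125.4]] [ 424.64859461 -140.93914253] 38.098135834463136 22.987258669291204 103.77124983032229
grip 0.023043504321533802 58.510584827236016 [-0.2 -0.6  4.4] [ 0.4253 -0.14    0.0343]
0.022786866042951992 25.525
```

View pics/stheld.png

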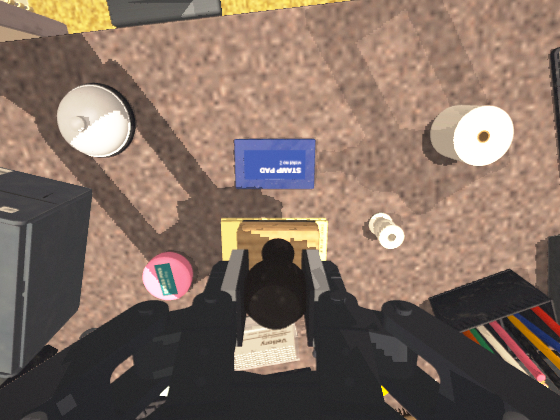

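The stamp is held between the fingers at (275,290) with its foot aligned. The ink pad is at (275,163). Placing it now.

Run:
```python
from h import *
place(.5229,.3205,84,.0505,opening=.06,up=.2)
im=look(.5229,.3205,84,"st2",.22); print(robot.read_state()["time"])
P=cloud(im); k=P[P[...,2]>.074] ; k=k[(abs(k[:,0]-.523)<.05)&(abs(k[:,1]-.3205)<.05)]; print(len(k),(k.min(0)+k.max(0))/2,k.max(0))
print(*find(im,"ink"))
# close look at the sticky block
im=look(.440,-.0365,-8,"sb1",.2); o=near(im,"yellow",.440,-.0365); print(robot.read_state()["time"])
a=np.hstack([cv2.imread("pics/st2.png"),im["color"]]); cv2.imwrite("pics/b.png",cv2.resize(a,(800,300),interpolation=cv2.INTER_AREA))
```

```text
place True [0.5233 0.3208 0.0515] 0.022918215302115772
30.1833
915 [0.52253189 0.32402613 0.07921112] [0.53519945 0.33659199 0.08440029]
(array([274.,  96.]), 522.8, 320.6, 90.8, 55.7, 84.0)
yellow (array([276.,  98.]), 440.1, -35.7, 50.4, 50.1, -7.9)
31.8917
```

View pics/b.png

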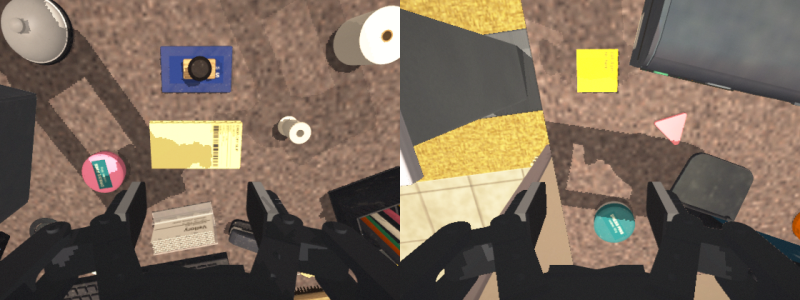

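The left half shows the stamp standing on the ink pad at about (199,69), against the pad's middle at (196,69), so it may be about 3–4 mm off. The right half shows the sticky block free on all sides at (597,70). I'll measure the stamp foot precisely before deciding.

Run:
```python
from h import *
im=dict(np.load("st2.npz")); u,v=proj(im,[.5229,.3205,.035]).astype(int)
OBJ["wood"]=((8,70,90),(28,255,255),.035); r=32
c=np.zeros_like(im["color"]); c[v-r:v+r,u-r-8:u+r+8]=im["color"][v-r:v+r,u-r-8:u+r+8]
hsv=cv2.cvtColor(c,cv2.COLOR_BGR2HSV); m=cv2.inRange(hsv,(8,70,90),(28,255,255))
m=cv2.morphologyEx(m,cv2.MORPH_OPEN,np.ones((2,2)))
p=np.argwhere(m)[:,::-1]; w=(cast(im,p,.035)[:,:2]*1e3).astype(np.float32); print(len(p),cv2.minAreaRect(w))
w=cast(im,find(im,"ink")[0][0],.017); print((-im["R"].T@im["t"]).round(3))
cv2.imwrite("pics/st2c.png",cv2.resize(im["color"][v-40:v+40,u-60:u+60],None,fx=6,fy=6,interpolation=cv2.INTER_NEAREST))
```

```text
464 ((523.4937133789062, 324.95745849609375), (39.34758377075195, 23.550376892089844), 85.19320678710938)
[0.524 0.32  0.361]
```

View pics/st2c.png

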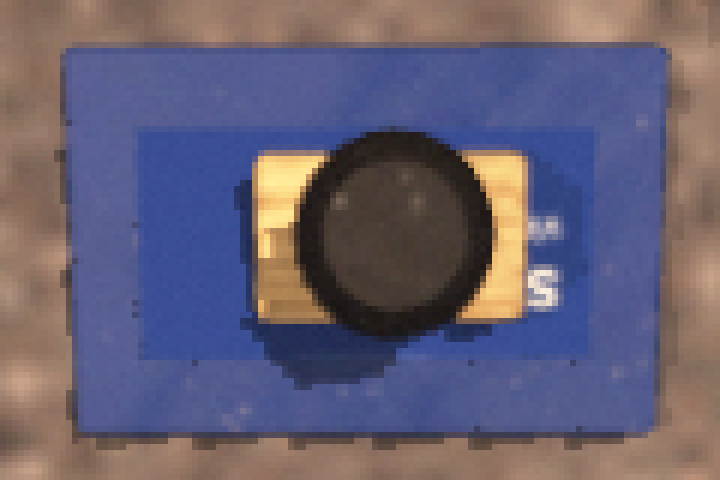

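The stamp foot's middle is at crop x of about 390 and the pad's at about 364, so the stamp sits about 4.3 mm off along the pad's long side. I'll regrasp it and shift it.

Run:
```python
from h import *
x,y=.5233,.3208
grasp(x,y,84,.0515,opening=.06,up=.2)
place(x-.0007,y-.0043,84,.0508,opening=.06,up=.2)
im=look(.5229,.3205,84,"st3",.22); print(robot.read_state()["time"])
u,v=proj(im,[.5229,.3205,.035]).astype(int); r=32
c=np.zeros_like(im["color"]); c[v-r:v+r,u-r-8:u+r+8]=im["color"][v-r:v+r,u-r-8:u+r+8]
m=cv2.inRange(cv2.cvtColor(c,cv2.COLOR_BGR2HSV),(8,70,90),(28,255,255)); m=cv2.morphologyEx(m,cv2.MORPH_OPEN,np.ones((2,2)))
w=(cast(im,np.argwhere(m)[:,::-1],.035)[:,:2]*1e3).astype(np.float32); print(cv2.minAreaRect(w))
near(im,"ink",.523,.3205); near(im,"ticket",.626,.309)
```

```text
grip 0.022915627790998382 58.571450867311796 [-0.9 -0.3  4.9] [0.5237 0.321  0.0521]
place True [0.5231 0.3168 0.0521] 0.023055971652789845
41.6667
((522.9764404296875, 320.7431640625), (39.19852828979492, 23.548891067504883), 84.97404479980469)
ink (array([274.,  96.]), 523.1, 320.6, 90.7, 56.7, 84.1)
ticket (array([274., 202.]), 625.2, 309.3, 129.5, 69.9, 84.0)
```

The stamp is now centred to within 1 mm. The sticky block stands close to the printer, so I'll check clearance before grasping.

Run:
```python
from h import *
im=dict(np.load("sb1.npz")); P=cloud(im).reshape(-1,3)
for lo,hi in((.02,.09),(.09,.17)):
    k=P[(P[:,2]>lo)&(P[:,2]<hi)&(abs(P[:,1]+.036)<.06)&(P[:,0]<.6)&(P[:,0]>.40)]; print(len(k), np.percentile(k[:,0],[0,1,5]).round(3) if len(k) else '')
    for y in(-.09,-.06,-.03,0,.02):
        q=k[abs(k[:,1]-y)<.01]; print(y,q[:,0].min().round(3) if len(q) else '-',end='; ')
o=cam_off(); print(o)
for c in(82.1,262.1):
    q=quat(c); j=robot.solve_ik([.43,-.036,.12],q); print(c,Ro.from_quat(q).apply(o).round(3),j)
    q=quat(84 if c<180 else 264); print(robot.solve_ik([.626,.305,.12],q))
```

```text
1679 [0.479 0.48  0.481]
-0.09 0.594; -0.06 0.513; -0.03 0.479; 0 0.488; 0.02 0.496; 24888 [0.479 0.484 0.491]
-0.09 0.595; -0.06 0.514; -0.03 0.479; 0 0.489; 0.02 0.497; [ 0.07198673  0.00103104 -0.14152586]
82.1 [-0.071  0.011  0.142] [-1.81480105e-01  2.37289332e-01  1.94790011e+00 -4.44089210e-16
  9.56403206e-01 -1.61439542e+00]
[ 3.92732789e-01  5.60105974e-01  1.36999807e+00 -4.44089210e-16
  1.21148861e+00 -1.07334378e+00]
262.1 [ 0.071 -0.011  0.142] [-1.81480105e-01  2.37289332e-01  1.94790011e+00 -4.44089210e-16
  9.56403206e-01  1.52719723e+00]
[ 3.92732789e-01  5.60105974e-01  1.36999807e+00 -4.44089210e-16
  1.21148861e+00  2.06824887e+00]
```

```bash
cat >> h.py <<'E'
def pick_q(x,y,q,z,hi=.26,opening=.085):
    robot.move_pose([x,y,hi],q); robot.command_gripper(opening); robot.servo_line([x,y,z+.03],max_speed=.15); robot.servo_line([x,y,z],max_speed=.06)
    robot.command_gripper(0); s=robot.read_state(); print("grip",s["opening"],s["gripper_force"],s["contact_force"].round(1),s["ee_pos"].round(4))
    robot.servo_line([x,y,hi],max_speed=.2)
E
python3 - <<'E'
from h import *
b=np.radians(82.1-90); o=-.012*np.array([np.cos(b),np.sin(b)])
x,y=np.array([.4402,-.036])+o
pick_q(x,y,quat(82.1),.001)
b=np.radians(84-90); o=-.012*np.array([np.cos(b),np.sin(b)])
x,y=np.array([.6265,.3055])+o
robot.move_pose([x,y,.26],quat(84)); print(robot.read_state()["opening"],robot.read_state()["time"])
place(x,y,84,.0130,opening=.075,up=.2)
im=look(.6266,.3087,84,"sb2",.2); print(robot.read_state()["time"])
u,v=proj(im,[.6266,.3087,.03]).astype(int); print(u,v)
cv2.imwrite("pics/sb2c.png",cv2.resize(im["color"][max(v-75,0):v+75,u-100:u+100],None,fx=4,fy=4,interpolation=cv2.INTER_NEAREST))
E
```

```text
grip 0.04861772927494987 61.51642084121704 [-1.3 -0.6  4.8] [ 0.4285 -0.0344  0.0016]
0.048499416467570916 49.175
place True [0.6146 0.3068 0.0137] 0.04838330015032597
54.3667
274 97
```

View pics/sb2c.png

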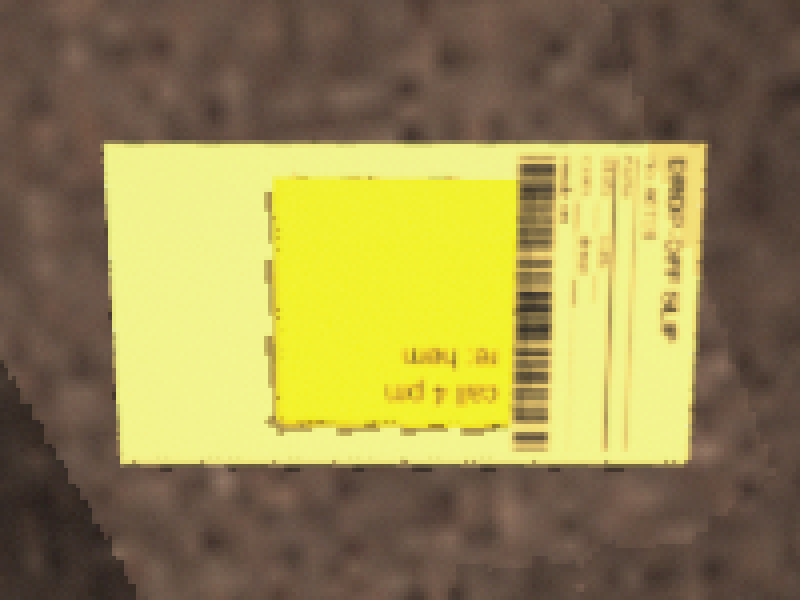

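The ticket pad's corners are at (105,143), (707,143), (690,464) and (120,464). The block's corners are at (274,179), (518,180), (508,427) and (278,428). It looks about square and slightly left of the middle; casting these to world points.

Run:
```python
from h import *
im=dict(np.load("sb2.npz")); off=np.array([174,22])
for n,c,z in(("tk",[(105,143),(707,143),(690,464),(120,464)],.012),("sb",[(274,179),(518,180),(508,427),(278,428)],.030)):
    w=cast(im,np.array(c)/4+off-.5+.5*.25*4/4,z)[:,:2]*1e3
    d=w[1]-w[0]+w[2]-w[3]; s=w[2]-w[1]+w[3]-w[0]
    print(n,w.mean(0).round(1),np.linalg.norm(d)/2,np.linalg.norm(s)/2,np.degrees(np.arctan2(d[1],d[0]))%180,np.degrees(np.arctan2(s[1],s[0]))%180)
print(*find(im,"ticket"))
```

```text
tk [627.3 308.9] 129.10507931422313 67.860323176409 83.97103838314551 173.79893094491547
sb [626.7 306.6] 49.33810099393027 49.53802815247938 83.98197777952137 173.13299621726046
(array([362., 350.]), 902.2, 378.8, 65.1, 38.1, 4.0) (array([467., 312.]), 864.3, 483.9, 48.0, 32.5, 78.1) (array([285., 253.]), 772.3, 302.2, 40.7, 14.5, -84.2) (array([274.,  96.]), 627.3, 308.8, 129.9, 68.5, 84.0) (array([447.,  61.]), 612.1, 459.1, 11.6, 11.1, -69.7)
```

The block is square and within about 2 mm of the middle, which is good. Next I'll look at the bell from directly above and at the pin tin.

Run:
```python
from h import *
im=look(.454,.123,84,"be1",.26)
P=cloud(im); near_=(np.hypot(P[...,0]-.454,P[...,1]-.123)<.055)
for lo,hi in((.006,.06),(.012,.02),(.025,.035),(.046,.06)):
    k=P[near_&(P[...,2]>lo)&(P[...,2]<hi)]; c=cv2.minEnclosingCircle((k[:,:2]*1e3).astype(np.float32)); print(lo,hi,len(k),c,(k.mean(0)*1e3).round(1))
print("white",near(im,"white",.454,.123,25,.02))
im=look(.4372,-.2505,90,"ti1",.2)
o=near(im,"teal",.4372,-.2505); P=cloud(im); k=P[(np.hypot(P[...,0]-.437,P[...,1]+.25)<.045)&(P[...,2]>.012)]; print(len(k),cv2.minEnclosingCircle((k[:,:2]*1e3).astype(np.float32)))
print(robot.read_state()["time"])
a=np.hstack([cv2.imread("pics/be1.png"),im["color"]]); cv2.imwrite("pics/c.png",cv2.resize(a,(800,300),interpolation=cv2.INTER_AREA))
```

```text
0.006 0.06 4881 ((453.9349060058594, 124.6473617553711), 41.11932373046875) [453.  124.7  29.9]
0.012 0.02 293 ((453.8885192871094, 124.6477279663086), 39.34751510620117) [452.5 124.7  16.5]
0.025 0.035 1857 ((454.162109375, 124.39398193359375), 34.252750396728516) [453.  124.6  30.6]
0.046 0.06 223 ((453.8940124511719, 124.61611938476562), 7.832380294799805) [453.8 124.6  50.4]
white (array([275.,  96.]), 453.7, 125.0, 78.0, 76.6, 84.0)
white (array([275.,  96.]), 453.7, 125.0, 78.0, 76.6, 84.0)
teal (array([281.,  99.]), 435.3, -253.2, 58.8, 57.9, -89.9)
3899 ((434.9981384277344, -253.0604705810547), 30.20796012878418)
57.4417
```

View pics/c.png

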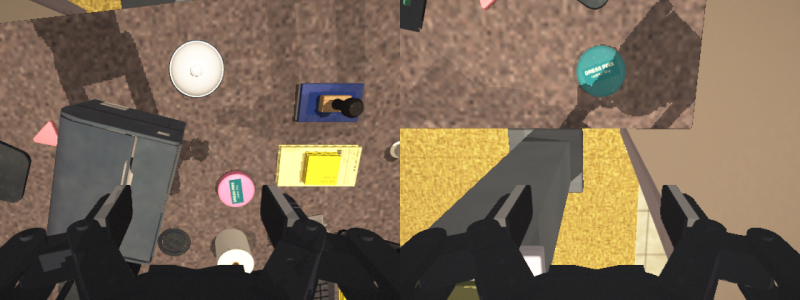

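The left half shows the bell at (196,69), with the ink pad, stamp and block as placed. The right half shows the teal tin at (600,71), clear of everything. The midpoint is (0.4885, 0.2226). Now moving the tin.

Run:
```python
from h import *
pick_q(.4362,-.252,quat(90),.002)
x,y=.4885,.2208
go(x,y,.26,-19); print(robot.read_state()["opening"],robot.read_state()["time"])
place(x,y,-19,.0027,up=.2)
im=look(.4885,.2226,84,"ti2",.3); print(robot.read_state()["time"])
near(im,"teal",.4885,.2226,30); near(im,"ink",.523,.3206,30); near(im,"white",.454,.1246,30,.02)
P=cloud(im)
for c,lo,hi,r in(((.4885,.2226),.012,.03,.045),((.454,.1246),.046,.06,.05)):
    k=P[(np.hypot(P[...,0]-c[0],P[...,1]-c[1])<r)&(P[...,2]>lo)&(P[...,2]<hi)]; print(cv2.minEnclosingCircle((k[:,:2]*1e3).astype(np.float32)))
```

```text
grip 0.05820433042649366 63.07248274795711 [-1.8 -0.2  5.7] [ 0.4365 -0.2523  0.003 ]
0.05766258405185118 66.8583
place True [0.4885 0.2208 0.003 ] 0.057626824103157864
73.425
teal (array([272.,  98.]), 488.1, 222.8, 58.5, 57.8, -6.0)
ink (array([359., 119.]), 522.8, 319.8, 91.1, 56.6, 84.0)
white (array([184.,  76.]), 454.0, 126.9, 77.8, 76.7, -8.6)
((487.9100341796875, 222.82826232910156), 30.186317443847656)
((454.1320495605469, 124.6539535522461), 8.028910636901855)
```

View pics/ti2.png

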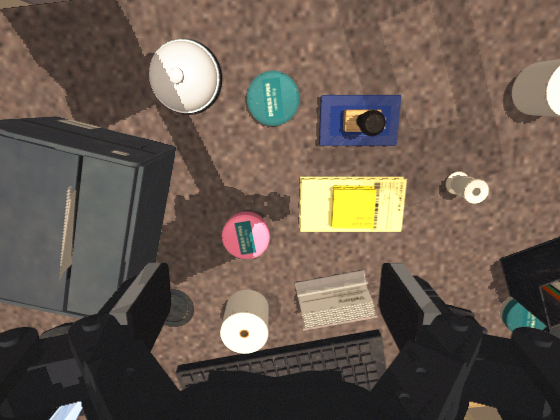

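The tin at (273,98) stands within 1 mm of midway between the bell (184,76) and the ink pad (359,120). The stamp stands on the ink pad, the block lies on the ticket pad, and the spool and roll are in place. Handing in.

Run:
```python
from h import *
print(robot.sign_off(),robot.read_state()["time"])
```

```text
the job is handed in; nothing more can be done
the job is handed in; nothing more can be done
```

The stamping place is set out and handed in at about 73 s of the 120 s limit: the last wrist-camera measurements put the stamp and the tin within about 1 mm of where they belong, the ink pad within about 2 mm, and the sticky block about 2 mm off the ticket pad's middle.

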